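# Go / no-go check of a bored bearing block

### The job

Check the bore of the dark bearing block with the plug gauge: push the green-collared go end into the bore until it is fully home, collar against the block, and draw it out again; then hold the red-collared no-go end squarely and centrally against either mouth of the bore and keep it pressed there gently, with a few newtons, for about a second to confirm that it will not enter. Finally lay the gauge back in both notches of its rest, either way round, and let go. Never force the gauge into the block, and leave the other things on the bench undisturbed.

Things in the scene. Friction and masses are not known exactly. Their poses are not given: they have to be found in the camera images.
- plug_gauge: loose double-ended plug gauge, 0.22 kg, 154 mm long, lying level in the rest. Origin: middle of its handle, on its axis; y axis runs along it towards the go end. Handle: aluminium hexagon 22 mm across flats, from -44 to +44 mm; two flats stand upright at the sides as it lies, for the fingers. Collars 32 mm diameter, 6 mm thick, at both ends of the handle: green at +y (go), red at -y (no-go)
- go_tip (a point): centre of the end face of the go plug, 80 mm along +y from the gauge's origin; the go plug is steel, 24 mm diameter, 30 mm long beyond the green collar, with a small chamfer
- go_seat (a point): point on the gauge's axis inside the go plug, 18 mm from the green collar's face; it coincides with bore_centre when the go end is fully home from either side, the collar against the block
- nogo_tip (a point): centre of the end face of the no-go plug, 70 mm along -y from the gauge's origin; the no-go plug is steel, 29 mm diameter, 20 mm long beyond the red collar
- bearing_block: dark wooden block on a plywood baseboard (110 x 70 x 12 mm), fixed to the bench; 70 mm wide (x), 36 mm thick (y), top 100 mm above the bench. A level bore runs right through it along its y axis, open at both faces, a brass rim round each mouth. Rigid. Origin under the middle, on the bench
- bore_centre (a point): middle of the bore, half way through the block, 70 mm above the bench (axes as the block: y along the bore). Bore diameter 26 mm, with a 1 mm chamfer at each mouth
- mouth_left (a point): centre of the bore's mouth in the block's +y face, 18 mm from bore_centre
- mouth_right (a point): centre of the bore's mouth in the block's -y face, 18 mm from bore_centre
- gauge_rest: pale wooden rest, fixed to the bench: base 60 x 100 x 10 mm and two posts, 8 mm thick, with open 120 degree V notches on top (edges 68 mm above the bench), centred 33.5 mm either side of the middle along its y axis; 59 mm is clear between them for the fingers. Origin under the middle, on the bench
- rest_centre (a point): where the middle of the gauge's handle belongs: over the middle of the rest, 70 mm above the bench (axes as the rest; the gauge lies along y, handle in both notches, both collars outside the posts with 6 mm play each way)
- wax_tin: flat round yellow tin, 71 mm across, 28 mm high, near the front left; bystander, origin at the centre of its underside
- block_2: reddish wood offcut, 60 x 70 x 45 mm, behind the work on the right; bystander, origin at the centre of its underside
- spring_clamp_b: small black and orange spring clamp, 57 x 123 x 18 mm, lying at the front edge; bystander, origin under its middle
Mind the look-alikes: they are no part of the job. What is shaped like the gauge_rest but turquoise is not meant.

How it is judged:
By the outcome, as a careful person would: the job done as asked, in the order asked, and still so for the second after the job is handed in, with the robot touching nothing.
It also fails if it takes over 72 s, if anything falls off the work surface, if the arm or the gripper's body presses on something with over 40 N, if the wrist force passes 120 N, or if a joint passes its speed limit or range.

### The arm

A 6-joint arm with a two-finger parallel gripper is mounted at the origin on a cart in front of the work surface, level with it; the furniture and walls round the work are solid. World frame = base frame: x ahead of the robot, y to its left, z up, the work surface at z = 0. Lengths are in mm, angles in rad, forces in N, time in s.
With the tool pointing down it reaches from about 350 to 875 mm from the base axis. Payload 4.2 kg.
Tool frame: the origin (TCP) lies between the finger pads; the fingertips stand 11 mm ahead of it and the grasp point (between the pads) lies 8 mm behind it; z points along the fingers, y is the direction in which the jaws open and shut (so a half turn about z gives the same grasp; the last joint's range is limited). The gripper opens to 85 mm and grips with 20 to 120 N. Pads are 22 mm wide; open, the fingers measure 114 mm over their backs; the gripper's body (76 mm by 85 mm) begins 54 mm behind the grasp point. The pads swing forward as they close: fully open they stand 13 mm farther back than shut.
Start: joints at [-0.893, 0.385, 0.008, 0, -1.194, -0.259], TCP at [254.178, -570.958, 242.312] pointing down, gripper open.
Joint ranges: [-3.14, 3.14], [-1.21, 2.06], [-1.07, 1.41], [-3.16, 2.05], [-2.99, -0.16], [-3.1, 3.1]. Speed limits (rad/s): [2.79, 2.79, 3.14, 3.14, 3.14, 3.14].

### API

Orientations are given as a unit quaternion [x, y, z, w].
In Python, from bench import * gives the robot as it stands.
- The arm moves only by the tool servo_tool, never from a script. Its argument "rows" is a list of rows, each a list of 7 numbers: the opening, from 0 (shut) to 1 (fully open), then the shift along the tool's x, y, z in cm, then the turn, a rotation vector about the tool's x, y, z in degrees. A call has 1 to 12 rows; each row shifts and turns the commanded pose from where the row before left it, along the tool's axes as they then stand; what a row does not reach is not made up. A row lasts 1/10 s, in which the tool goes at most 50 mm and 8.59 degrees, less where a joint would pass 70% of its speed; a pose out of reach is approached as far as the arm can. A call is refused whole if a number of a shift passes 5 or a number of a turn 8.59, either way. A call with a gripper value outside its range is refused whole. The fingers move at their own pace and stop on an object; the grip force is fixed at half the most. Time passes only in rows, so rows that do not move let the fingers close. It gives the time, the measured TCP pose, the force and the opening at its end, in the units of the state.
- read_state(): the state, without advancing time (a new reading comes with each control period).
- get_image(name): name is "side" or "top" or "wrist"; returns a dict with "image" (384x512x3 uint8, red, green, blue), "mtx" (3x3 intrinsics, pixels), "k1" (the pictures are not rectified: a ray, as slopes to the right and down, at radius r is drawn at 1 + k1 r^2 times it, then the intrinsics apply), "extrinsics" (4x4, takes a point from camera to world coordinates). Camera axes: x right, y up, looking along -z (the intrinsics and any distortion apply to the point x, -y, -z); pixel columns grow to the right and rows downward; lengths in mm; the calibration is good to about 2 mm. A picture is of the moment at which its call begins. There is no depth.
- job_done(): hands the job in, once; it reports no verdict.
The state is a dict: "clock": time; "joints": joint angles; "joint_vel": joint speeds; "joint_efforts": joint torques, N m; "position": TCP position; "ee_rot": TCP orientation; "contact_force": force on the tool from outside, world axes, zero at the start; "wrist_torque": the same for the moment, N m; "gripper_width": finger opening in mm.
Only numpy, scipy, OpenCV 4.12 (cv2) and the standard library are available. Lean on these libraries where they do the work, as an engineer would, in place of code of your own. Each camera call takes 0.05 s, during which the arm holds its last target. There are 200 camera calls.

## Working session

There is one attempt and no reset: what is moved stays moved. The work goes in short steps, Python scripts to look and compute and a tool call to move; the robot and the scene stay as the last step left them, time stands still between calls to the robot, and variables do not carry over. Pictures are saved under pics/ and viewed, about 8 in all and at most 12, crops included, and the job is handed in when it is done.

Besides the shell and the picture viewer there is one more tool, called after "Emit:" as name(argument=value, ...), one argument or row to a line, values as JSON. servo_tool: Moves the arm, as the interface text tells. Its arguments: {"type":"object","properties":{"rows":{"type":"array","items":{"type":"array","items":{"type":"number"}}}},"required":["rows"]}

```bash
mkdir -p pics; python3 - <<'E'
from bench import *
import cv2,numpy as np
s=read_state();print(s)
ims=[]
for n in("side","top"):
    d=get_image(n);cv2.imwrite(f"pics/{n}0.png",d["image"][:,:,::-1]);print(n,d["mtx"].tolist(),d["k1"],np.round(d["extrinsics"],3).tolist())
    ims.append(d["image"][:,:,::-1])
cv2.imwrite("pics/side0b.png",cv2.resize(ims[0],(800,600)))
cv2.imwrite("pics/top0b.png",cv2.resize(ims[1],(800,600)))
E
ls
```

```text
{'clock': 0.0, 'joints': array([-8.93379224e-01,  3.85551153e-01,  6.64153755e-03, -4.94319982e-04,
       -1.19399904e+00, -2.58619415e-01]), 'joint_vel': array([-7.92743551e-04, -4.96629870e-04,  1.46300983e-05, -5.43070186e-04,
       -8.12466505e-04, -9.82452481e-05]), 'joint_efforts': array([ 5.65690989e-04, -3.92293668e+01,  1.88404566e+01,  4.18617100e+00,
       -4.57910879e-03,  1.01839723e-05]), 'position': array([ 253.96866387, -570.46758164,  241.23166082]), 'ee_rot': array([-2.07782599e-01,  9.78174434e-01,  1.04622293e-03, -2.71434535e-04]), 'contact_force': array([ 0.20489391, -0.00625554, -0.23350914]), 'wrist_torque': array([ 0.00061309, -0.02753059, -0.05236002]), 'gripper_width': 85.34367092208994}
side [[379.0294659681468, 0.0, 256.4991683503929], [0.0, 379.0294659681468, 189.8555795497941], [0.0, 0.0, 1.0]] 0.025622155925392933 [[-0.519, 0.762, -0.388, 179.209], [-0.855, -0.467, 0.227, 373.322], [-0.008, 0.449, 0.893, 955.052], [0.0, 0.0, 0.0, 1.0]]
top [[452.3010610635059, 0.0, 257.1399164681307], [0.0, 452.3010610635059, 192.2551489875398], [0.0, 0.0, 1.0]] -0.1373122435458826 [[0.018, 0.995, -0.102, 446.055], [-1.0, 0.02, 0.021, 149.228], [0.023, 0.102, 0.995, 1318.102], [0.0, 0.0, 0.0, 1.0]]
pics
```

View pics/side0b.png

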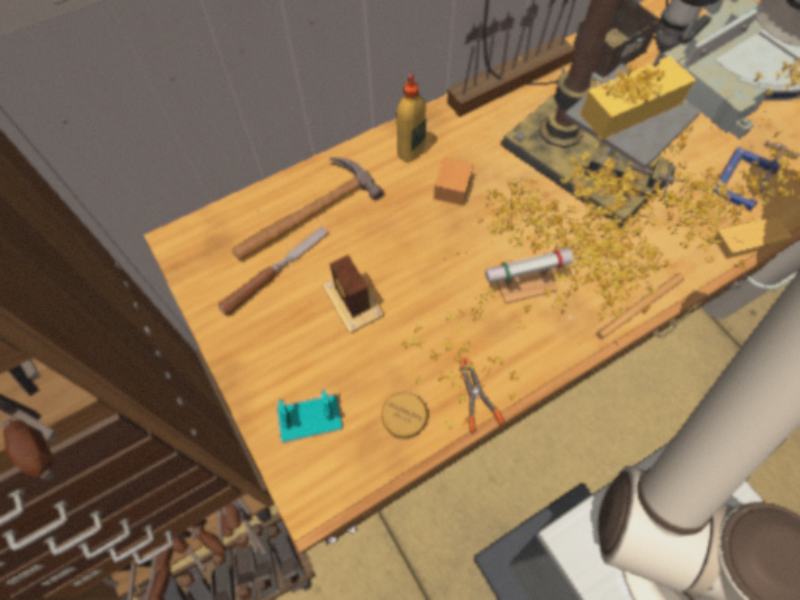

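View pics/top0b.png

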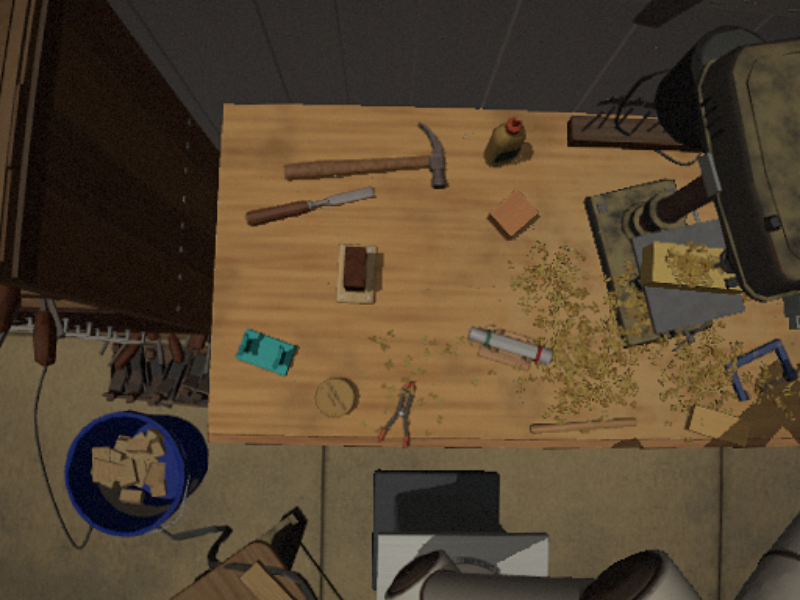

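Candidates (800x600 top view): the plug gauge on its pale rest is at (510,345), green collar at the left and red at the right. The turquoise look-alike rest at (266,352) is empty and gets ignored. The bearing block is at (355,268), with its bore roughly along world y. The offcut is at (513,215), the tin at (336,397) and the clamp at (403,412). Two views used.

```bash
cat > h.py <<'E'
from bench import *
import cv2,numpy as np
from scipy.spatial.transform import Rotation as R
class Cam:
    def __init__(s,n,save=None):
        d=get_image(n);s.im=d["image"];s.K=np.array(d["mtx"]);s.k=d["k1"];s.E=np.array(d["extrinsics"])
        s.bgr=np.ascontiguousarray(s.im[:,:,::-1]);s.hsv=cv2.cvtColor(s.bgr,cv2.COLOR_BGR2HSV)
        if save: cv2.imwrite(f"pics/{save}.png",s.bgr)
    def ray(s,uv):
        p=cv2.undistortPoints(np.array([[uv]],float),s.K,np.array([s.k,0,0,0.]))[0,0]
        d=s.E[:3,:3]@np.array([p[0],-p[1],-1]);return s.E[:3,3],d/np.linalg.norm(d)
    def plane(s,uv,z):
        o,d=s.ray(uv);return o+d*(z-o[2])/d[2]
    def proj(s,X):
        c=s.E[:3,:3].T@(np.asarray(X,float)-s.E[:3,3]);
        return cv2.projectPoints(np.array([[c[0],-c[1],-c[2]]]),np.zeros(3),np.zeros(3),s.K,np.array([s.k,0,0,0.]))[0][0,0]
def tri(rays):
    A=np.zeros((3,3));b=np.zeros(3)
    for o,d in rays:
        P=np.eye(3)-np.outer(d,d);A+=P;b+=P@o
    X=np.linalg.solve(A,b);return X,[np.linalg.norm((np.eye(3)-np.outer(d,d))@(X-o)) for o,d in rays]
def blobs(m,amin=6):
    n,l,st,c=cv2.connectedComponentsWithStats(m.astype(np.uint8));return [(c[i].round(1).tolist(),st[i].tolist()) for i in range(1,n) if st[i,4]>=amin]
def show(im,name,box=None,size=(800,600)):
    if box: im=im[box[1]:box[3],box[0]:box[2]]
    f=min(size[0]/im.shape[1],size[1]/im.shape[0]);cv2.imwrite(f"pics/{name}.png",cv2.resize(im,None,fx=f,fy=f,interpolation=cv2.INTER_CUBIC))
def delta(target_pos,target_R=None):
    "cm shift in tool axes, deg rotvec"
    s=read_state();r=R.from_quat(s["ee_rot"]);t=r.inv().apply(np.asarray(target_pos)-s["position"])/10
    w=np.zeros(3) if target_R is None else (r.inv()*target_R).as_rotvec(degrees=True)
    return np.round(t,2),np.round(w,2)
E
python3 - <<'E'
from h import *
C={n:Cam(n) for n in("side","top")}
for n,c in C.items():
    h=c.hsv.astype(int)
    print(n,"green",blobs((h[...,0]>62)&(h[...,0]<86)&(h[...,1]>90)&(h[...,2]>40),5))
    print(n,"red",blobs(((h[...,0]<5)|(h[...,0]>172))&(h[...,1]>130)&(h[...,2]>90),5))
    show(c.bgr,n+"g",[300,140,380,200] if n=="side" else [290,190,370,250],(400,300))
    show(c.bgr,n+"b",[195,150,275,210] if n=="side" else [195,145,275,205],(400,300))
cv2.imwrite("pics/c1.png",np.vstack([np.hstack([cv2.imread(f"pics/{n}{k}.png") for k in "gb"]) for n in C]))
w=Cam("wrist","w0");s=read_state();r=R.from_quat(s["ee_rot"])
print("wrist cam in tool:",r.inv().apply(w.E[:3,3]-s["position"]).round(1),(r.inv().as_matrix()@w.E[:3,:3]).round(3).tolist(),w.K[0,0],w.k)
E
```

```text
side green []
side red [([357.7, 165.0], [356, 161, 4, 9, 15])]
top green [([312.0, 215.7], [310, 211, 4, 10, 13])]
top red [([344.4, 226.3], [343, 223, 4, 8, 15])]
wrist cam in tool: [  70.3    0.5 -130.6] [[0.0, 0.96, 0.281], [1.0, -0.0, -0.0], [-0.0, 0.281, -0.96]] 342.3374610529888 -0.08374042726434158
```

View pics/c1.png

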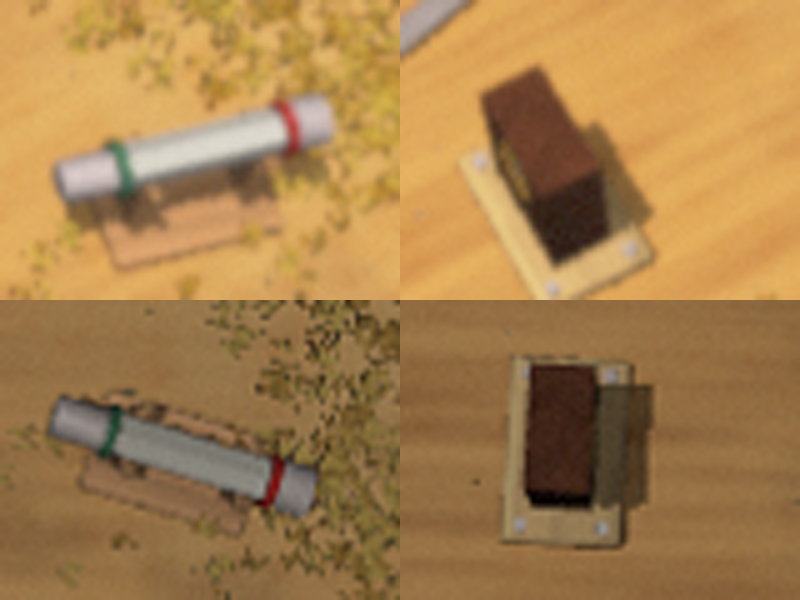

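The crops show the choice is right: a steel gauge with green and red collars on the pale rest. The block's top and the brass mouth on its +y face are also clear.

```bash
python3 - <<'E'
from h import *
S,T=Cam("side"),Cam("top")
for n,a,b in [("green",(324,173.4),(312.2,216.1)),("red",(357.6,165.2),(344.5,226.2))]:
    X,e=tri([S.ray(a),T.ray(b)]);print(n,X.round(1),np.round(e,1), "top@75",T.plane(b,76).round(1))
top=[(220.6,158.2),(233.8,158.4),(233.8,184.4),(220,183.6)]
side=[(211.4,169),(223,163.6),(236,183),(223,188.6)]
P=[]
for o in(0,):
    for a,b in zip(side,top):
        X,e=tri([S.ray(a),T.ray(b)]);P.append(X);print("blk",X.round(1),np.round(e,1))
print(np.mean(P,0), [T.plane(b,100)[:2].round(1) for b in top],[S.plane(b,100)[:2].round(1) for b in side])
E
```

```text
green [511.4 -31.2  68.4] [0.5 0.5] top@75 [510.7 -30.5  76. ]
red [ 484.6 -122.1   69.5] [0.3 0.3] top@75 [ 484.1 -120.9   76. ]
blk [662.7 224.7 100.7] [0.3 0.3]
blk [664.3 189.4  94.6] [0.8 0.8]
blk [592.8 188.8 100. ] [2.4 2.4]
blk [593.5 225.9 105.6] [2.3 2.3]
[628.34446945 207.20011697 100.21071983] [array([662.7, 224.5]), array([662.9, 188.5]), array([591.5, 186.8]), array([592.9, 224.3])] [array([663.3, 224.8]), array([661.8, 191.2]), array([594.2, 190.8]), array([597.6, 226.8])]
```

Emit:
servo_tool(
  rows=[
    [1,-3.5,2.9,0.2,0,0,0],
    [1,-3.5,2.9,0.2,0,0,0],
    [1,-3.5,2.9,0.2,0,0,0],
    [1,-3.5,2.9,0.2,0,0,0],
    [1,-3.5,2.9,0.2,0,0,0],
    [1,-3.5,2.9,0.2,0,0,0],
    [1,-3.5,2.9,0.2,0,0,0],
    [1,-3.5,2.9,0.2,0,0,0],
    [1,-3.5,2.9,0.2,0,0,0],
    [1,-3.5,2.9,0.2,0,0,0],
    [1,-3.5,2.9,0.2,0,0,0],
    [1,-3.5,2.9,0.2,0,0,0],
  ],
)

```text
clock: 1.55
position: [496.9, -80.4, 218.6]
ee_rot: [-0.208, 0.978, -0.0, 0.0]
contact_force: [1.1, -0.9, 0.3]
gripper_width: 85.1
```

Emit:
servo_tool(
  rows=[
    [1,0,0,0,0,0,-8.3],
    [1,0,0,0,0,0,-8.3],
    [1,0,0,0,0,0,-8.3],
    [1,0,0,0,0,0,-8.3],
    [1,0,0,0,0,0,-8.3],
    [1,0,0,0,0,0,-8.3],
    [1,0,0,0,0,0,0],
    [1,0,0,0,0,0,0],
  ],
)

```text
clock: 2.35
position: [496.3, -82.2, 218.4]
ee_rot: [-0.599, 0.801, -0.0, 0.0]
contact_force: [-0.4, -0.4, 0.1]
gripper_width: 85.6
```

```bash
python3 - <<'E'
from h import *
w=Cam("wrist");show(w.bgr,"w1");s=read_state();print(s["position"],s["ee_rot"],s["joints"],s["contact_force"])
for p in [(511,-31,70),(484.6,-122,70)]: print(w.proj(p))
h=w.hsv.astype(int)
print("green",blobs((h[...,0]>62)&(h[...,0]<88)&(h[...,1]>90)&(h[...,2]>30),20))
print("red",blobs(((h[...,0]<5)|(h[...,0]>172))&(h[...,1]>130)&(h[...,2]>60),20))
E
```

```text
[496.35070025 -82.22975694 218.36605995] [-5.99380735e-01  8.00464072e-01 -1.84004811e-05  5.84385125e-05] [ 1.59028475e-01  1.97606620e-01 -3.21991971e-01 -2.50879100e-05
 -1.05107715e+00 -4.44357836e-01] [ 0.09133403 -0.32292656  0.22058851]
[254.1442206  232.50424475]
[253.86266949 124.31722362]
green []
red [([251.1, 131.7], [244, 128, 15, 8, 38])]
```

View pics/w1.png

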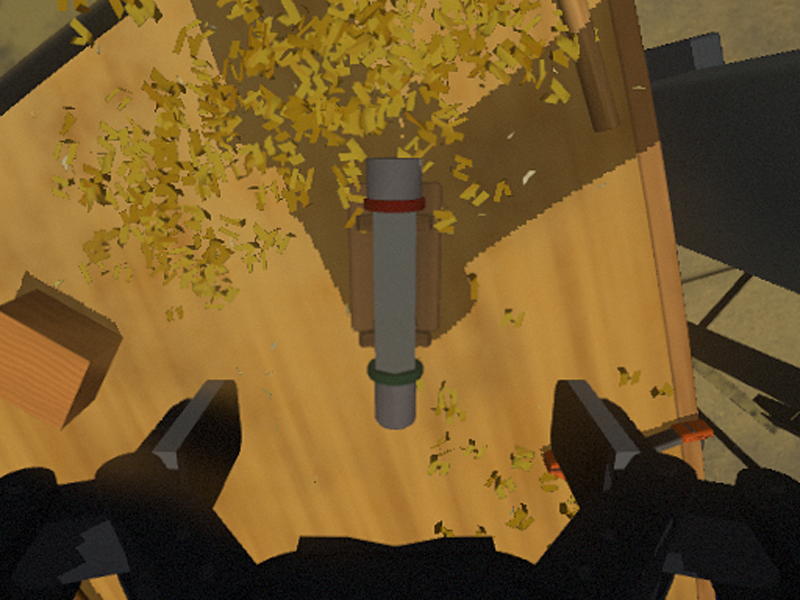

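Gauge seen squarely in the view (third picture): red collar at (394,205), green at (395,373), handle between the fingers' centre line. Compute, then step down for a second look.

```bash
cat >> h.py <<'E'
def band(w,hue,r=None):
    "centre and column extent of a coloured collar, largest blob"
    h=w.hsv.astype(int)
    m=((h[...,0]>60)&(h[...,0]<95)&(h[...,1]>70)&(h[...,2]>20)) if hue=="g" else (((h[...,0]<5)|(h[...,0]>172))&(h[...,1]>130)&(h[...,2]>45))
    if r: k=np.zeros_like(m);k[r[1]:r[3],r[0]:r[2]]=1;m&=k
    n,l,st,c=cv2.connectedComponentsWithStats(m.astype(np.uint8))
    i=1+np.argmax(st[1:,4]);return c[i],st[i]
E
python3 - <<'E'
from h import *
w=Cam("wrist")
R0=[225,90,280,280]
for k in "rg":
    c,st=band(w,k,R0);print(k,c.round(1),st, w.plane((st[0]+(st[2]-1)/2,c[1]),70).round(1))
g=cv2.cvtColor(w.bgr,cv2.COLOR_BGR2GRAY)
for v in (160,180,200,215): print(v,g[v,228:278].tolist())
for v,z in((160,70),(200,70)): print(w.plane((252.8,v),z).round(1))
np.save("w1.npy",{"E":w.E},allow_pickle=True)
E
```

```text
r [257.2 133.8] [252 131  10   5  19] [ 484.7 -114.    70. ]Traceback (most recent call last):
  File "<stdin>", line 5, in <module>
  File "h.py", line 38, in band
    i=1+np.argmax(st[1:,4]);return c[i],st[i]
        ~~~~~~~~~^^^^^^^^^^
    return _wrapfunc(a, 'argmax', axis=axis, out=out, **kwds)
    return bound(*args, **kwds)
ValueError: attempt to get argmax of an empty sequence
```

Emit:
servo_tool(
  rows=[
    [1,0,0,2,0,0,0],
    [1,0,0,2,0,0,0],
    [1,0,0,2,0,0,0],
    [1,0,0,0,0,0,0],
    [1,0,0,0,0,0,0],
  ],
)

```text
clock: 2.95
position: [496.7, -82.3, 158.6]
ee_rot: [-0.6, 0.8, -0.0, -0.0]
contact_force: [0.3, -0.4, 0.6]
gripper_width: 85.5
```

```bash
python3 - <<'E'
from h import *
w=Cam("wrist");show(w.bgr,"w2")
R0=[215,60,290,340]
for k in "rg":
    c,st=band(w,k,R0);print(k,c.round(1),st, w.plane((st[0]+(st[2]-1)/2,c[1]),70).round(1))
s=read_state();print(s["position"],s["ee_rot"]);print(w.proj(s["position"]))
E
```

```text
r [258.7 143.7] [240 138  36  11 142] [ 484.6 -115.6   70. ]
g [256.9 281.1] [249 278  16   7  54] [513.  -18.9  70. ]
[497.11224317 -82.27253842 159.23929056] [-6.00290423e-01  7.99781721e-01 -5.56792925e-04  5.44489023e-04]
[253.17648401 260.32449884]
```

View pics/w2.png

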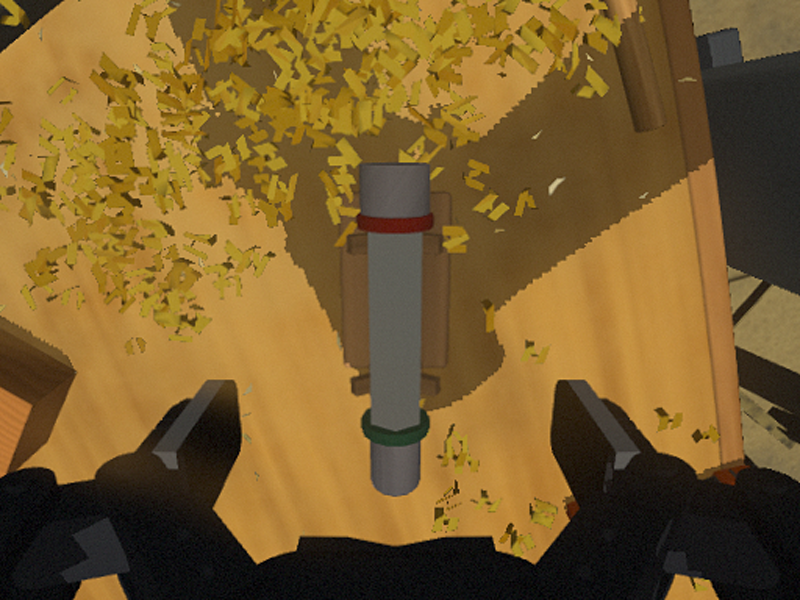

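Second close look: red collar at (395,222), green at (395.5,427), centred between the fingers. The gauge lies free in its rest.

```bash
python3 - <<'E'
from h import *
w=Cam("wrist");E2=w.E.copy();E1=np.load("w1.npy",allow_pickle=True).item()["E"] if __import__("os").path.exists("w1.npy") else None
if E1 is None:
    E1=E2.copy();E1[:3,3]+=np.array([496.35,-82.23,218.4])-np.array([497,-82.3,159])
f=.64
def r(E,uv): w.E=E;return w.ray((uv[0]*f,uv[1]*f))
for n,a,b in [("red",(394.5,205),(395,222)),("green",(395.5,373),(395.5,427)),("nogo edge",(394,158),(394.5,163)),("handle/red",(394.5,211),(395,231)),("handle/green top",(395,369),(395.5,424))]:
    X,e=tri([r(E1,a),r(E2,b)]);print(n,X.round(1),np.round(e,1))
w.E=E2
for z in(82,86):print(z,w.plane((395*f,222*f),z).round(1),w.plane((395.5*f,427*f),z).round(1))
for uv in((395*f,300*f),(395.5*f,380*f)):print(w.plane(uv,82.7).round(1))
E
```

```text
red [ 488.  -116.3   63.9] [0.1 0.1]
green [514.  -25.6  70.5] [0.3 0.3]
nogo edge [ 481.6 -139.5   52.9] [0.1 0.1]
handle/red [ 488.2 -115.5   81.5] [0.1 0.1]
handle/green top [512.5 -31.1  77.6] [0.1 0.1]
82 [ 487.3 -119.    82. ] [512.3 -32.2  82. ]
86 [ 487.1 -119.6   86. ] [511.6 -34.4  86. ]
[496.1 -88.6  82.7]
[505.9 -54.4  82.7]
```

Emit:
servo_tool(
  rows=[
    [1,-0.3,-0.06,2,0,0,0],
    [1,-0.3,0,2,0,0,0],
    [1,0,0,2,0,0,0],
    [1,0,0,2,0,0,0],
    [1,0,0,1.2,0,0,0],
    [1,0,0,0.5,0,0,0],
    [1,0,0,0,0,0,0],
    [1,0,0,0,0,0,0],
  ],
)

```text
clock: 3.85
position: [499.5, -76.5, 62.3]
ee_rot: [-0.6, 0.8, -0.001, 0.001]
contact_force: [-0.1, 0.4, -0.2]
gripper_width: 85.2
```

Emit:
servo_tool(
  rows=[
    [0,0,0,0,0,0,0],
    [0,0,0,0,0,0,0],
    [0,0,0,0,0,0,0],
    [0,0,0,0,0,0,0],
    [0,0,0,0,0,0,0],
    [0,0,0,0,0,0,0],
    [0,0,0,0,0,0,0],
    [0,0,0,0,0,0,0],
    [0,0,0,0,0,0,0],
    [0,0,0,0,0,0,0],
  ],
)

```text
clock: 4.85
position: [498.8, -76.6, 61.7]
ee_rot: [-0.6, 0.8, -0.0, 0.0]
contact_force: [-1.5, -0.5, 5.7]
gripper_width: 20.7
```

Emit:
servo_tool(
  rows=[
    [0,0,0,-1,0,0,0],
    [0,0,0,-2.5,0,0,0],
    [0,0,0,-4,0,0,0],
    [0,0,0,-4,0,0,0],
    [0,0,0,-4,0,0,0],
    [0,0,0,-1,0,0,0],
    [0,0,0,0,0,0,-4],
    [0,0,0,0,0,0,-4],
    [0,0,0,0,0,0,-4],
    [0,0,0,0,0,0,-4.2],
    [0,0,0,0,0,0,0],
  ],
)

```text
clock: 5.95
position: [497.5, -76.6, 224.7]
ee_rot: [-0.707, 0.707, 0.001, -0.001]
contact_force: [-0.1, -0.2, -3.0]
gripper_width: 20.8
```

Emit:
servo_tool(
  rows=[
    [0,-2,-0.3,0,0,0,0],
    [0,-3.5,-0.5,0,0,0,0],
    [0,-3.5,-0.5,0,0,0,0],
    [0,-3.5,-0.6,0,0,0,0],
    [0,-3.5,-0.6,0,0,0,0],
    [0,-3.5,-0.6,0,0,0,0],
    [0,-3.5,-0.6,0,0,0,0],
    [0,-2.5,-0.4,0,0,0,0],
    [0,-1,0,0,0,0,0],
    [0,0,0,0,0,0,0],
    [0,0,0,0,0,0,0],
  ],
)

```text
clock: 7.05
position: [539.0, 187.6, 225.7]
ee_rot: [-0.707, 0.707, 0.0, -0.001]
contact_force: [-0.0, 0.0, -2.6]
gripper_width: 21.0
```

```bash
python3 - <<'E'
from h import *
w=Cam("wrist");show(w.bgr,"w3");np.savez("v3.npz",im=w.bgr,E=w.E,K=w.K,k=w.k)
s=read_state();print(s["position"],s["ee_rot"],s["joints"].round(2),s["contact_force"],s["gripper_width"])
print(w.proj(s["position"]),w.proj(s["position"]+[0,-60,8]))
E
```

```text
[539.14110776 187.27700354 225.93547462] [-7.06589442e-01  7.07623400e-01  1.80502314e-04 -6.72264584e-04] [ 0.62  0.31 -0.15 -0.   -1.11 -0.62] [-0.12571962 -0.57668948 -3.00996297] 20.89731745906134
[254.50728884 259.3790845 ] [254.68730257 117.19807321]
```

View pics/w3.png

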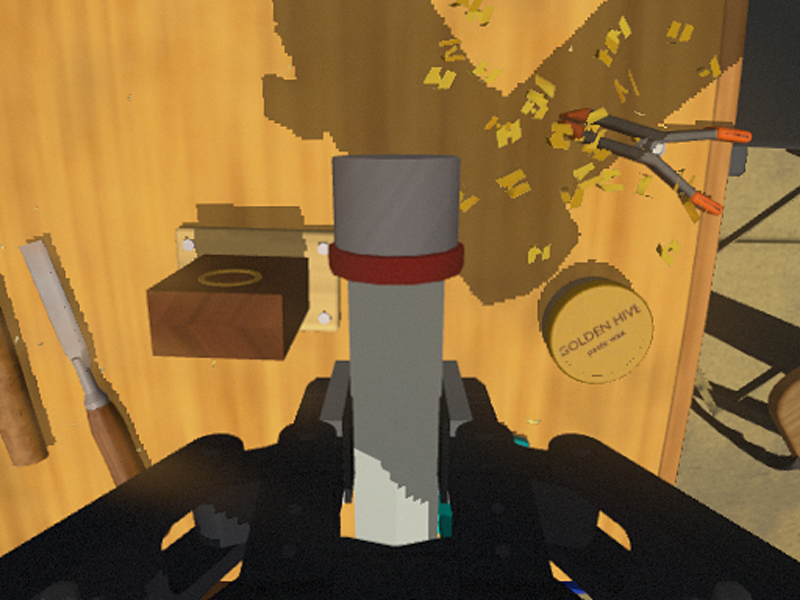

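The sixth picture shows the block's near (-y) face with the brass mouth ellipse at (229,278). Its top face has corners of about (148,290), (282,296), (282,358) and (152,354). The gauge is held straight, with its axis at column 397. I'll take a mirror view from the other side to cancel calibration bias.

Emit:
servo_tool(
  rows=[
    [0,0,-2,0,0,0,0],
    [0,0,-3,0,0,0,0],
    [0,0,-4,0,0,0,0],
    [0,0,-4,0,0,0,0],
    [0,0,-3,0,0,0,0],
    [0,0,-1.7,0,0,0,0],
    [0,0,0,0,0,0,0],
    [0,0,0,0,0,0,0],
    [0,0,0,0,0,0,0],
  ],
)

```text
clock: 8.0
position: [715.8, 187.6, 226.6]
ee_rot: [-0.707, 0.707, 0.0, -0.0]
contact_force: [0.8, -0.6, -2.8]
gripper_width: 21.2
```

```bash
python3 - <<'E'
from h import *
w=Cam("wrist");np.savez("v4.npz",im=w.bgr,E=w.E,K=w.K,k=w.k)
s=read_state();print(s["position"],s["ee_rot"],s["gripper_width"])
corn=[w.proj(p).round().tolist() for p in [(593,189,100),(663,189,100),(663,225,100),(593,225,100),(628,189,70)]];print(corn)
x0=int(min(c[0] for c in corn))-20;y0=int(min(c[1] for c in corn))-40
b4=[x0,y0,x0+130,y0+98];print(b4)
v3=np.load("v3.npz")["im"]
show(v3,"a",[85,140,215,238],(790,298));show(w.bgr,"b",b4,(790,298))
f=lambda im,b:cv2.resize(im[b[1]:b[3],b[0]:b[2]],None,fx=3.03,fy=3.03,interpolation=cv2.INTER_CUBIC)
A=f(v3,[85,140,215,238]);B=f(w.bgr,b4)
A=cv2.convertScaleAbs(A,alpha=2);B=cv2.convertScaleAbs(B,alpha=2)
cv2.imwrite("pics/c2.png",cv2.resize(np.vstack([np.hstack([A,B])]),None,fx=1,fy=1));print(A.shape,B.shape)
E
```

```text
[715.83440526 187.96005477 226.92874729] [-7.07027741e-01  7.07185809e-01  5.32103258e-05  3.58621387e-05] 21.051370523685566
[[409.0, 183.0], [322.0, 183.0], [319.0, 225.0], [403.0, 225.0], [355.0, 174.0]]
[299, 134, 429, 232]
(297, 394, 3) (297, 394, 3)
```

View pics/c2.png

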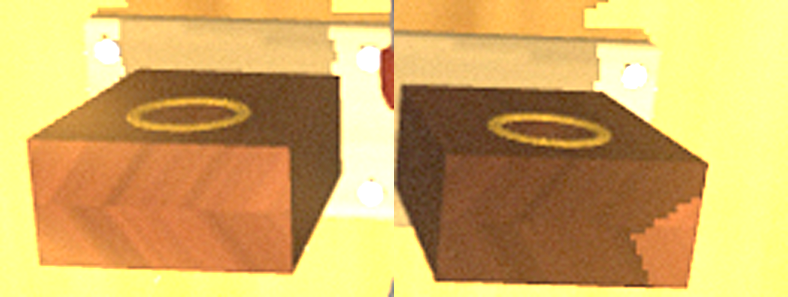

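Both faces and both rings are clear: the ring is at (188,114) in the left crop and (549,131) in the right.

```bash
cat > blk.py <<'E'
from h import *
def load(n):
    d=np.load(n);w=Cam.__new__(Cam);w.bgr=d["im"];w.E=d["E"];w.K=d["K"];w.k=float(d["k"]);w.hsv=cv2.cvtColor(w.bgr,cv2.COLOR_BGR2HSV);return w
V=[load("v3.npz"),load("v4.npz")]
off=[(85,140),(299,134)]
pts=[[(30,138),(291,147),(293,273),(41,265)],[(51,154),(313,163),(293,287),(44,280)]]
ring=[(188,114.5),(155,131)]
full=lambda i,p:((p[0]+.5)/3.03-.5+off[i][0],(p[1]+.5)/3.03-.5+off[i][1])
C=[];tt=[]
for j in range(4):
    X,e=tri([V[i].ray(full(i,pts[i][j])) for i in(0,1)]);print(X.round(1),np.round(e,2),[V[i].plane(full(i,pts[i][j]),100)[:2].round(1) for i in (0,1)]);C.append(X)
C=np.array(C);print("mean",C.mean(0).round(1))
for a,b in((0,1),(3,2)): d=C[a]-C[b];print("x-axis yaw",np.degrees(np.arctan2(d[1],d[0])).round(2),np.linalg.norm(d).round(1))
E_=[]
for i,w in enumerate(V):
    x,y=map(round,full(i,ring[i]));h=w.hsv[y-11:y+12,x-26:x+27].astype(int)
    m=((h[...,1]>130)&(h[...,0]>17)&(h[...,0]<32)&(h[...,2]>45)).astype(np.uint8)
    q=np.argwhere(m)[:,::-1].astype(np.float32)
    e=cv2.fitEllipse(q);c=(e[0][0]+x-26,e[0][1]+y-11);print(len(q),e,c,full(i,ring[i]));E_.append(c)
X,e=tri([V[i].ray(E_[i]) for i in(0,1)]);print("ring",X.round(1),e)
X,e=tri([V[i].ray(full(i,ring[i])) for i in(0,1)]);print("ring manual",X.round(1),e)
E
python3 blk.py
```

```text
[667.  191.3  96.6] [0.04 0.04] [array([665.4, 190.3]), array([667.7, 190.4])]
[596.9 193.5  97.5] [0.01 0.01] [array([596.4, 192.8]), array([598. , 192.8])]
[598.4 228.8  98.3] [0.03 0.03] [array([598. , 228.1]), array([599.2, 228. ])]
[667.6 226.2  99.2] [0.31 0.31] [array([667.2, 226.2]), array([667.7, 225.5])]
mean [632.5 209.9  97.9]
x-axis yaw -1.84 70.2
x-axis yaw -2.14 69.2
237 ((23.825559616088867, 9.943148612976074), (14.994357109069824, 43.056640625), 97.49422454833984) (144.82555961608887, 175.94314861297607) (146.71122112211222, 177.45379537953795)
240 ((29.057451248168945, 9.310118675231934), (14.450141906738281, 42.49002456665039), 85.3862075805664) (353.05745124816895, 175.31011867523193) (349.8201320132013, 176.89933993399342)
ring [631.5 188.7  77. ] [np.float64(0.031501249159219834), np.float64(0.03150124915918637)]
ring manual [632.2 191.9  70.2] [np.float64(0.06443807488726543), np.float64(0.06443807488721388)]
```

Block: bore centre about (632.4, 209.9), bore direction yaw −2.0°, ring height about 70. Next the gauge goes to the right side, about 15 mm short of the mouth.

Emit:
servo_tool(
  rows=[
    [0,1,1,0,0,0,0],
    [0,2,2,0,0,0,0],
    [0,2,2,0,0,0,0],
    [0,2,2,0,0,0,0],
    [0,1.5,1.2,0,0,0,0],
    [0,0.6,0.53,0,0,0,1],
    [0,0,0,0,0,0,1],
    [0,0,0,0,0,0,0],
    [0,0,0,0,0,0,0],
  ],
)

```text
clock: 8.95
position: [629.9, 98.2, 226.2]
ee_rot: [-0.695, 0.719, -0.0, 0.0]
contact_force: [0.5, 0.5, -3.3]
gripper_width: 21.0
```

Emit:
servo_tool(
  rows=[
    [0,0,0,2,0,0,0],
    [0,0,0,3,0,0,0],
    [0,0,0,3,0,0,0],
    [0,0,0,3,0,0,0],
    [0,0,0,3,0,0,0],
    [0,0,0,1.5,0,0,0],
    [0,0,0,0.5,0,0,0],
    [0,0,0,0,0,0,0],
    [0,0,0,0,0,0,0],
  ],
)

```text
clock: 9.85
position: [630.5, 97.9, 67.3]
ee_rot: [-0.695, 0.719, -0.001, 0.001]
contact_force: [0.5, -0.0, -2.5]
gripper_width: 20.9
```

```bash
cat > st.py <<'E'
from h import *
import sys
b=np.array([632.4,209.9,61.9]);th=np.radians(-2.0)
yb=np.array([-np.sin(th),np.cos(th),0]);xb=np.array([np.cos(th),np.sin(th),0])
P=[];F=[]
for _ in range(1):
    s=read_state();P.append(s["position"]);F.append(s["contact_force"])
p=np.mean(P,0)-b;r=R.from_quat(s["ee_rot"]).as_matrix()
print("pos",np.mean(P,0).round(2),"block frame lateral %.2f along %.2f z %.2f"%(p@xb,p@yb,p[2]),"F lat/along/z",np.round([F[0]@xb,F[0]@yb,F[0][2]],1),"tau",s["wrist_torque"].round(2))
print("toolx yaw vs bore %.2f"%np.degrees(np.arctan2(-r[:2,0]@xb[:2],-r[:2,0]@yb[:2])),"pitch %.2f roll %.2f"%(np.degrees(r[2,0]),np.degrees(r[2,1])),"w",round(s["gripper_width"],1),"t",s["clock"])
E
python3 st.py; python3 - <<'E'
from h import *
S,T=Cam("side"),Cam("top")
f=lambda c,b:cv2.resize(c.bgr[b[1]:b[3],b[0]:b[2]],(400,600),interpolation=cv2.INTER_CUBIC)
pS=S.proj((632,150,70));pT=T.proj((632,150,70));print(pS,pT)
bb=lambda p:[int(p[0])-32,int(p[1])-48,int(p[0])+32,int(p[1])+48]
print(bb(pS),bb(pT));cv2.imwrite("pics/c3.png",cv2.convertScaleAbs(np.hstack([f(S,bb(pS)),f(T,bb(pT))]),alpha=1.4))
E
```

```text
pos [630.47  97.91  67.35] block frame lateral 1.98 along -111.99 z 5.45 F lat/along/z [ 0.5  0.  -2.5] tau [ 0.02  0.   -0.04]
toolx yaw vs bore -0.03 pitch -0.03 roll -0.13 w 20.9 t 9.85
[242.80053907 170.54592347] [247.65632716 171.51063757]
[210, 122, 274, 218] [215, 123, 279, 219]
```

View pics/c3.png

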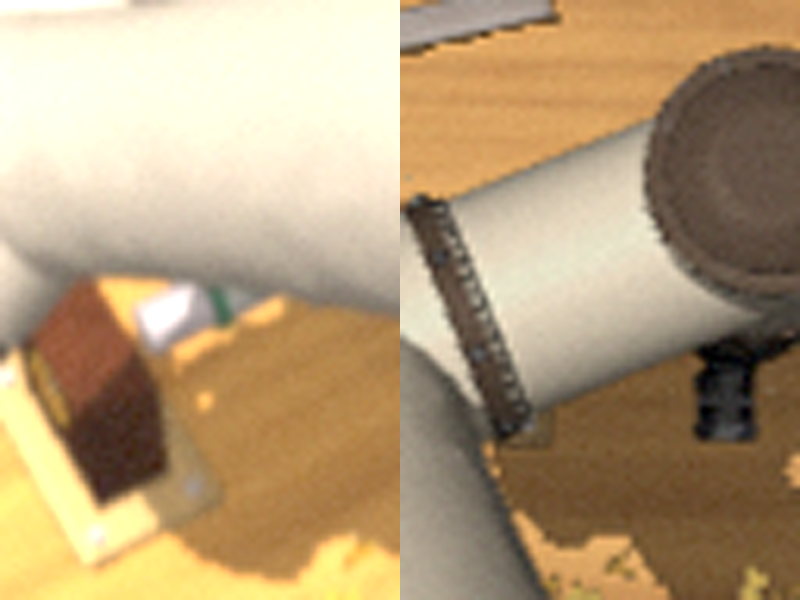

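The side view shows the go end short of the block's near side, roughly lined up (the top view is covered by the arm). Correct by lateral −2.0 and down 5.4, then creep in.

Emit:
servo_tool(
  rows=[
    [0,0,0.2,0.3,0,0,0],
    [0,0,0,0.24,0,0,0],
    [0,0,0,0,0,0,0],
    [0,-0.5,0,0,0,0,0],
    [0,-0.4,0,0,0,0,0],
    [0,0,0,0,0,0,0],
    [0,0,0,0,0,0,0],
  ],
)

```text
clock: 10.65
position: [627.7, 106.7, 60.9]
ee_rot: [-0.695, 0.719, -0.0, 0.0]
contact_force: [1.2, -0.2, -1.5]
gripper_width: 20.6
```

```bash
python3 st.py
```

```text
pos [627.68 106.67  60.95] block frame lateral -1.12 along -103.33 z -0.95 F lat/along/z [ 1.2 -0.2 -1.5] tau [-0.02  0.   -0.03]
toolx yaw vs bore -0.02 pitch 0.00 roll -0.00 w 20.6 t 10.65
```

Emit:
servo_tool(
  rows=[
    [0,0,0,0,0,0,0],
  ],
)

```text
clock: 10.75
position: [627.6, 106.4, 60.9]
ee_rot: [-0.695, 0.719, 0.0, -0.0]
contact_force: [0.7, 0.3, -2.4]
gripper_width: 21.2
```

Emit:
servo_tool(
  rows=[
    [0,0,0,0,0,0,0],
  ],
)

```text
clock: 10.85
position: [627.6, 106.3, 60.9]
ee_rot: [-0.695, 0.719, 0.0, -0.0]
contact_force: [-0.5, -1.3, -2.4]
gripper_width: 20.7
```

Emit:
servo_tool(
  rows=[
    [0,0,0,0,0,0,0],
  ],
)

```text
clock: 10.95
position: [627.6, 106.3, 60.9]
ee_rot: [-0.695, 0.719, 0.0, -0.0]
contact_force: [-0.2, -0.1, -2.8]
gripper_width: 21.1
```

Emit:
servo_tool(
  rows=[
    [0,0,0,0,0,0,0],
  ],
)

```text
clock: 11.05
position: [627.6, 106.3, 60.9]
ee_rot: [-0.695, 0.719, 0.0, -0.0]
contact_force: [0.1, -0.3, -2.4]
gripper_width: 21.0
```

Emit:
servo_tool(
  rows=[
    [0,0,0,0,0,0,0],
  ],
)

```text
clock: 11.15
position: [627.6, 106.3, 60.9]
ee_rot: [-0.695, 0.719, 0.0, -0.0]
contact_force: [0.7, -0.3, -2.1]
gripper_width: 21.1
```

Emit:
servo_tool(
  rows=[
    [0,0,0,0,0,0,0],
  ],
)

```text
clock: 11.25
position: [627.6, 106.4, 60.9]
ee_rot: [-0.695, 0.719, 0.0, 0.0]
contact_force: [0.5, -0.4, -2.8]
gripper_width: 20.5
```

Emit:
servo_tool(
  rows=[
    [0,0,-0.12,-0.1,0,0,0],
    [0,0,0,0,0,0,0],
    [0,0,0,0,0,0,0],
    [0,0,0,0,0,0,0],
    [0,0,0,0,0,0,0],
  ],
)

```text
clock: 11.75
position: [628.8, 106.4, 61.9]
ee_rot: [-0.695, 0.719, 0.0, -0.0]
contact_force: [0.3, -0.6, -2.6]
gripper_width: 21.0
```

```bash
python3 st.py
```

```text
pos [628.81 106.37  61.88] block frame lateral 0.03 along -103.59 z -0.02 F lat/along/z [ 0.3 -0.6 -2.6] tau [ 0.01 -0.   -0.01]
toolx yaw vs bore 0.00 pitch 0.00 roll 0.00 w 21.0 t 11.75
```

Emit:
servo_tool(
  rows=[
    [0,-0.2,0,0,0,0,0],
    [0,-0.2,0,0,0,0,0],
    [0,0,0,0,0,0,0],
    [0,0,0,0,0,0,0],
  ],
)

```text
clock: 12.15
position: [628.9, 110.5, 61.9]
ee_rot: [-0.695, 0.719, 0.0, -0.0]
contact_force: [-0.2, 0.5, -3.1]
gripper_width: 21.3
```

Emit:
servo_tool(
  rows=[
    [0,-0.15,0,0,0,0,0],
    [0,-0.15,0,0,0,0,0],
    [0,0,0,0,0,0,0],
  ],
)

```text
clock: 12.45
position: [629.2, 113.6, 61.9]
ee_rot: [-0.695, 0.719, -0.0, 0.0]
contact_force: [0.0, 1.0, -2.7]
gripper_width: 20.8
```

Emit:
servo_tool(
  rows=[
    [0,-0.1,0,0,0,0,0],
    [0,-0.1,0,0,0,0,0],
    [0,0,0,0,0,0,0],
  ],
)

```text
clock: 12.75
position: [629.2, 115.5, 61.9]
ee_rot: [-0.695, 0.719, -0.0, 0.0]
contact_force: [0.1, 0.1, -2.0]
gripper_width: 21.0
```

```bash
python3 st.py
```

```text
pos [629.19 115.51  61.93] block frame lateral 0.09 along -94.44 z 0.03 F lat/along/z [ 0.1  0.1 -2. ] tau [0.05 0.01 0.01]
toolx yaw vs bore -0.00 pitch -0.00 roll -0.00 w 21.0 t 12.75
```

Emit:
servo_tool(
  rows=[
    [0,-0.2,0,0,0,0,0],
    [0,-0.2,0,0,0,0,0],
    [0,0,0,0,0,0,0],
  ],
)

```text
clock: 13.05
position: [629.4, 119.7, 61.9]
ee_rot: [-0.695, 0.719, -0.0, 0.0]
contact_force: [0.5, 0.7, -2.4]
gripper_width: 21.2
```

Emit:
servo_tool(
  rows=[
    [0,-0.2,0,0,0,0,0],
    [0,-0.2,0,0,0,0,0],
    [0,-0.2,0,0,0,0,0],
    [0,0,0,0,0,0,0],
  ],
)

```text
clock: 13.45
position: [629.6, 125.7, 61.9]
ee_rot: [-0.695, 0.719, -0.0, 0.0]
contact_force: [-0.4, -0.7, -2.2]
gripper_width: 21.1
```

Emit:
servo_tool(
  rows=[
    [0,-0.2,0,0,0,0,0],
    [0,-0.2,0,0,0,0,0],
    [0,-0.2,0,0,0,0,0],
    [0,0,0,0,0,0,0],
  ],
)

```text
clock: 13.85
position: [629.8, 131.7, 61.9]
ee_rot: [-0.695, 0.719, -0.0, 0.0]
contact_force: [0.0, 0.3, -3.3]
gripper_width: 21.0
```

```bash
python3 st.py
```

```text
pos [629.77 131.69  61.92] block frame lateral 0.10 along -78.25 z 0.02 F lat/along/z [-0.   0.3 -3.3] tau [-0.02 -0.03 -0.01]
toolx yaw vs bore -0.02 pitch -0.00 roll -0.01 w 21.0 t 13.85
```

Clean entry with no contact force. About 10 mm remain to home.

Emit:
servo_tool(
  rows=[
    [0,-0.2,0,0,0,0,0],
    [0,-0.2,0,0,0,0,0],
    [0,-0.2,0,0,0,0,0],
    [0,0,0,0,0,0,0],
  ],
)

```text
clock: 14.25
position: [630.0, 137.7, 61.9]
ee_rot: [-0.695, 0.719, -0.0, 0.0]
contact_force: [-0.2, -0.0, -2.2]
gripper_width: 21.0
```

Emit:
servo_tool(
  rows=[
    [0,-0.1,0,0,0,0,0],
    [0,-0.1,0,0,0,0,0],
    [0,0,0,0,0,0,0],
  ],
)

```text
clock: 14.55
position: [629.8, 138.2, 61.9]
ee_rot: [-0.695, 0.719, -0.0, -0.001]
contact_force: [0.8, -4.2, -2.3]
gripper_width: 20.7
```

Emit:
servo_tool(
  rows=[
    [0,-0.1,0,0,0,0,0],
    [0,0,0,0,0,0,0],
  ],
)

```text
clock: 14.75
position: [629.8, 138.3, 61.9]
ee_rot: [-0.694, 0.72, -0.0, -0.001]
contact_force: [1.8, -7.6, -1.4]
gripper_width: 20.6
```

Emit:
servo_tool(
  rows=[
    [0,-0.05,0,0,0,0,0],
    [0,0,0,0,0,0,0],
  ],
)

```text
clock: 14.95
position: [629.8, 138.3, 61.9]
ee_rot: [-0.694, 0.72, -0.0, -0.002]
contact_force: [1.4, -8.7, -1.8]
gripper_width: 21.2
```

```bash
python3 st.py
```

```text
pos [629.79 138.27  61.9 ] block frame lateral -0.11 along -71.68 z 0.00 F lat/along/z [ 1.7 -8.6 -1.8] tau [-2.43 -0.47 -0.03]
toolx yaw vs bore 0.06 pitch 0.18 roll 0.10 w 21.2 t 14.95
```

```bash
python3 - <<'E'
from h import *
from blk import load
w=load("v3.npz");p=np.array([539.14,187.4,225.8])
for d in(0,3.7): print(d,[w.proj(p+[0,-70+d,8+z])[1]/.64 for z in(14.5,0)],"collar/handle",w.proj(p+[0,-44+d,8+16])[1]/.64)
S=Cam("side");x=S.proj((631,175,70));b=[int(x[0])-40,int(x[1])-30,int(x[0])+40,int(x[1])+30]
im=cv2.convertScaleAbs(S.bgr,alpha=1.3);show(im,"s2",b,(640,480));print(b)
E
```

```text
[667.  191.3  96.6] [0.04 0.04] [array([665.4, 190.3]), array([667.7, 190.4])]
[596.9 193.5  97.5] [0.01 0.01] [array([596.4, 192.8]), array([598. , 192.8])]
[598.4 228.8  98.3] [0.03 0.03] [array([598. , 228.1]), array([599.2, 228. ])]
[667.6 226.2  99.2] [0.31 0.31] [array([667.2, 226.2]), array([667.7, 225.5])]
mean [632.5 209.9  97.9]
x-axis yaw -1.84 70.2
x-axis yaw -2.14 69.2
237 ((23.825559616088867, 9.943148612976074), (14.994357109069824, 43.056640625), 97.49422454833984) (144.82555961608887, 175.94314861297607) (146.71122112211222, 177.45379537953795)
240 ((29.057451248168945, 9.310118675231934), (14.450141906738281, 42.49002456665039), 85.3862075805664) (353.05745124816895, 175.31011867523193) (349.8201320132013, 176.89933993399342)
ring [631.5 188.7  77. ] [np.float64(0.031501249159219834), np.float64(0.03150124915918637)]
ring manual [632.2 191.9  70.2] [np.float64(0.06443807488726543), np.float64(0.06443807488721388)]
0 [np.float64(138.19937052795188), np.float64(138.13951897519308)] collar/handle 269.15243880862556
3.7 [np.float64(157.48295288364508), np.float64(155.15863604561534)] collar/handle 286.5294080331822
[194, 145, 274, 205]
```

View pics/s2.png

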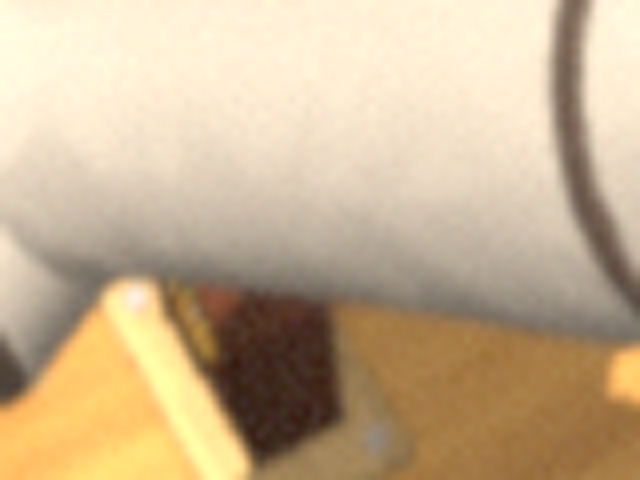

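The side view is occluded by the arm (block and mouth ring just visible). The earlier view does confirm the gauge's origin sits 3.7 mm towards go in the grip: the no-go end is at row 156, against a predicted 155–157. So the stop at −71.7 is exactly collar against block, at about 8 N. Withdraw straight, then rise.

Emit:
servo_tool(
  rows=[
    [0,0.3,0,0,0,0,0],
    [0,0.3,0,0,0,0,0],
    [0,0.5,0,0,0,0,0],
    [0,0.8,0,0,0,0,0],
    [0,0.8,0,0,0,0,0],
    [0,0.8,0,0,0,0,0],
    [0,1,0,0,0,0,0],
    [0,1,0,0,0,0,0],
    [0,0.5,0,0,0,0,0],
    [0,0,0,0,0,0,0],
    [0,0,0,0,0,0,0],
  ],
)

```text
clock: 16.1
position: [628.1, 80.8, 62.0]
ee_rot: [-0.695, 0.719, -0.0, 0.0]
contact_force: [1.2, 0.5, -3.1]
gripper_width: 21.0
```

```bash
python3 st.py
```

```text
pos [628.07  80.8   61.97] block frame lateral 0.18 along -129.17 z 0.07 F lat/along/z [ 1.2  0.5 -3.1] tau [-0.01 -0.03 -0.  ]
toolx yaw vs bore 0.02 pitch -0.01 roll -0.01 w 21.0 t 16.1
```

Emit:
servo_tool(
  rows=[
    [0,0,0,-2,0,0,0],
    [0,0,0,-3,0,0,0],
    [0,0,0,-3,0,0,0],
    [0,0,0,-1,0,0,0],
    [0,-1,0,0,0,0,0],
    [0,-3,0,0,0,0,0],
    [0,-3,0,0,0,0,0],
    [0,-3,0,0,0,0,0],
    [0,-3,0,0,0,0,0],
    [0,-3,0,0,0,0,0],
    [0,-3,0,0,0,0,0],
    [0,-2.5,0,0,0,0,0],
  ],
)

```text
clock: 17.3
position: [634.0, 297.8, 148.7]
ee_rot: [-0.695, 0.719, 0.001, -0.002]
contact_force: [-0.1, 0.3, -3.1]
gripper_width: 21.0
```

Emit:
servo_tool(
  rows=[
    [0,-1,0,0,0,0,0],
    [0,0,0,0,0,0,0],
    [0,0,0,0,0,0,0],
    [0,0,0,2,0,0,0],
    [0,0,0,3,0,0,0],
    [0,0,0,3,0,0,0],
    [0,0,0,0.5,0,0,0],
    [0,0,0,0,0,0,0],
    [0,0,0,0,0,0,0],
    [0,0,0,0,0,0,0],
    [0,0,0,0,0,0,0],
  ],
)

```text
clock: 18.4
position: [636.6, 306.2, 68.8]
ee_rot: [-0.695, 0.719, -0.0, 0.002]
contact_force: [0.3, -0.2, -2.5]
gripper_width: 20.9
```

```bash
python3 st.py
```

```text
pos [636.58 306.17  68.76] block frame lateral 0.82 along 96.36 z 6.86 F lat/along/z [ 0.3 -0.2 -2.5] tau [0.03 0.03 0.  ]
toolx yaw vs bore 0.00 pitch -0.11 roll -0.14 w 20.9 t 18.4
```

Emit:
servo_tool(
  rows=[
    [0,0,0.05,0.5,0,0,0],
    [0,0,0,0,0,0,0],
    [0,0,0,0,0,0,0],
    [0,0,0,0,0,0,0],
    [0,0,0,0,0,0,0],
  ],
)

```text
clock: 18.9
position: [635.4, 305.8, 61.9]
ee_rot: [-0.695, 0.719, -0.0, 0.0]
contact_force: [-0.1, 0.1, -2.9]
gripper_width: 20.7
```

```bash
python3 st.py
```

```text
pos [635.39 305.83  61.94] block frame lateral -0.36 along 95.98 z 0.04 F lat/along/z [-0.1  0.1 -2.9] tau [-0.    0.01  0.04]
toolx yaw vs bore -0.00 pitch -0.00 roll -0.01 w 20.7 t 18.9
```

Emit:
servo_tool(
  rows=[
    [0,0.3,-0.04,0,0,0,0],
    [0,0.3,0,0,0,0,0],
    [0,0.3,0,0,0,0,0],
    [0,0,0,0,0,0,0],
    [0,0,0,0,0,0,0],
  ],
)

```text
clock: 19.4
position: [635.5, 296.6, 62.0]
ee_rot: [-0.695, 0.719, -0.0, 0.0]
contact_force: [-0.4, 0.5, -2.7]
gripper_width: 21.3
```

Emit:
servo_tool(
  rows=[
    [0,0.1,0,0,0,0,0],
    [0,0.1,0,0,0,0,0],
    [0,0,0,0,0,0,0],
  ],
)

```text
clock: 19.7
position: [635.3, 294.6, 61.9]
ee_rot: [-0.695, 0.719, -0.0, -0.0]
contact_force: [-0.0, 1.2, -2.4]
gripper_width: 21.1
```

```bash
python3 st.py
```

```text
pos [635.3  294.64  61.89] block frame lateral -0.06 along 84.79 z -0.01 F lat/along/z [-0.1  1.2 -2.4] tau [-0.01 -0.   -0.03]
toolx yaw vs bore 0.01 pitch 0.01 roll 0.01 w 21.1 t 19.7
```

Emit:
servo_tool(
  rows=[
    [0,0.08,0,0,0,0,0],
    [0,0,0,0,0,0,0],
  ],
)

```text
clock: 19.9
position: [635.3, 294.1, 61.9]
ee_rot: [-0.695, 0.719, 0.0, 0.0]
contact_force: [0.1, 0.2, -3.0]
gripper_width: 21.1
```

Emit:
servo_tool(
  rows=[
    [0,0.08,0,0,0,0,0],
    [0,0,0,0,0,0,0],
  ],
)

```text
clock: 20.1
position: [635.4, 294.1, 62.0]
ee_rot: [-0.695, 0.719, 0.0, 0.001]
contact_force: [-0.6, 2.6, -3.5]
gripper_width: 20.9
```

```bash
python3 st.py
```

```text
pos [635.39 294.05  62.03] block frame lateral 0.05 along 84.21 z 0.13 F lat/along/z [-0.7  2.6 -3.5] tau [ 1.02  0.16 -0.03]
toolx yaw vs bore -0.01 pitch -0.08 roll -0.05 w 20.9 t 20.1
```

Emit:
servo_tool(
  rows=[
    [0,0.07,0,0,0,0,0],
    [0,0,0,0,0,0,0],
    [0,0,0,0,0,0,0],
    [0,0,0,0,0,0,0],
  ],
)

```text
clock: 20.5
position: [635.4, 294.0, 62.1]
ee_rot: [-0.695, 0.719, 0.0, 0.001]
contact_force: [-0.7, 6.1, -3.3]
gripper_width: 21.0
```

Emit:
servo_tool(
  rows=[
    [0,0,0,0,0,0,0],
    [0,0,0,0,0,0,0],
    [0,0,0,0,0,0,0],
    [0,0,0,0,0,0,0],
    [0,0,0,0,0,0,0],
    [0,0,0,0,0,0,0],
  ],
)

```text
clock: 21.1
position: [635.4, 294.0, 62.1]
ee_rot: [-0.695, 0.719, 0.0, 0.001]
contact_force: [-1.9, 6.3, -3.1]
gripper_width: 21.3
```

Emit:
servo_tool(
  rows=[
    [0,0,0,0,0,0,0],
    [0,0,0,0,0,0,0],
    [0,0,0,0,0,0,0],
    [0,0,0,0,0,0,0],
    [0,0,0,0,0,0,0],
    [0,0,0,0,0,0,0],
  ],
)

```text
clock: 21.7
position: [635.4, 294.0, 62.1]
ee_rot: [-0.695, 0.719, 0.0, 0.001]
contact_force: [-1.4, 4.6, -3.6]
gripper_width: 20.5
```

```bash
python3 st.py
```

```text
pos [635.41 294.03  62.1 ] block frame lateral 0.07 along 84.18 z 0.20 F lat/along/z [-1.5  4.6 -3.6] tau [ 1.51  0.26 -0.06]
toolx yaw vs bore -0.02 pitch -0.13 roll -0.08 w 20.5 t 21.7
```

No-go held about 1.4 s at 4.6–6.3 N, no entry. Back off, rise and return to the rest.

Emit:
servo_tool(
  rows=[
    [0,-0.3,0,0,0,0,0],
    [0,-0.7,0,0,0,0,0],
    [0,-1,0,0,0,0,0],
    [0,0,0,-2,0,0,0],
    [0,0,0,-3,0,0,0],
    [0,0,0,-3,0,0,0],
    [0,0,0,-2,0,0,0],
    [0,0,0,0,0,0,0],
    [0,0,0,0,0,0,0],
  ],
)

```text
clock: 22.6
position: [635.5, 312.6, 161.3]
ee_rot: [-0.695, 0.719, 0.0, -0.0]
contact_force: [-1.1, -0.2, -4.3]
gripper_width: 21.0
```

Emit:
servo_tool(
  rows=[
    [0,1.6,0.5,0,0,0,0],
    [0,3.6,1.1,0,0,0,0],
    [0,4,1.25,0,0,0,0],
    [0,4,1.25,0,0,0,0],
    [0,4,1.25,0,0,0,0],
    [0,4,1.25,0,0,0,0],
    [0,4,1.25,0,0,0,0],
    [0,4,1.25,0,0,0,0],
    [0,4,1.25,0,0,0,0],
    [0,3.6,1.1,0,0,0,0],
    [0,2,0.6,0,0,0,0],
    [0,0,0,0,0,0,0],
  ],
)

```text
clock: 23.8
position: [499.4, -73.3, 160.1]
ee_rot: [-0.693, 0.721, 0.002, -0.002]
contact_force: [0.5, 0.3, -1.5]
gripper_width: 20.7
```

Emit:
servo_tool(
  rows=[
    [0,0,0,0,0,0,3.6],
    [0,0,0,0,0,0,3.6],
    [0,0,0,0,0,0,3.6],
    [0,0,0,0,0,0,3.4],
    [0,0,0,0,0,0,0],
    [0,0,0,0,0,0,0],
    [0,0,0,0,0,0,0],
  ],
)

```text
clock: 24.5
position: [501.8, -70.8, 161.4]
ee_rot: [-0.601, 0.799, 0.0, -0.0]
contact_force: [0.5, 0.9, -2.3]
gripper_width: 21.4
```

```bash
python3 - <<'E'
from h import *
s=read_state();print(s["position"],s["ee_rot"],s["contact_force"],s["clock"]);a=np.radians(-16.2)
tr=R.from_matrix(np.array([[np.sin(a),-np.cos(a),0],[-np.cos(a),-np.sin(a),0],[0,0,-1]]).T @ np.eye(3)) if 0 else R.from_quat([-.6,.8,0,0])
print(delta([498.9,-76.6,61.8],tr))
E
```

```text
[501.83945171 -70.80409787 161.40053844] [-6.00856851e-01  7.99356494e-01  2.62555196e-04 -4.12350101e-04] [ 0.5418905   0.86060145 -2.32958839] 24.5
(array([0.64, 0.11, 9.96]), array([ 0.05, -0.02,  0.12]))
```

Emit:
servo_tool(
  rows=[
    [0,0.64,0.11,1,0,0,0.12],
    [0,0,0,2.5,0,0,0],
    [0,0,0,2.5,0,0,0],
    [0,0,0,1.8,0,0,0],
    [0,0,0,0.6,0,0,0],
    [0,0,0,0,0,0,0],
    [0,0,0,0,0,0,0],
    [0,0,0,0,0,0,0],
    [0,0,0,0,0,0,0],
    [0,0,0,0,0,0,0],
  ],
)

```text
clock: 25.5
position: [499.5, -76.9, 78.6]
ee_rot: [-0.6, 0.8, -0.0, 0.001]
contact_force: [-0.1, -0.0, -2.6]
gripper_width: 20.9
```

```bash
python3 - <<'E'
from h import *
s=read_state();print(s["position"],s["contact_force"]);print(delta([498.9,-76.6,61.8],R.from_quat([-.6,.8,0,0])))
w=Cam("wrist");show(w.bgr,"w5",size=(640,480))
E
```

```text
[499.45779813 -76.87345879  78.55062111] [-0.13827201 -0.02884974 -2.5972742 ]
(array([-0.01,  0.06,  1.67]), array([-0.07,  0.03, -0.06]))
```

View pics/w5.png

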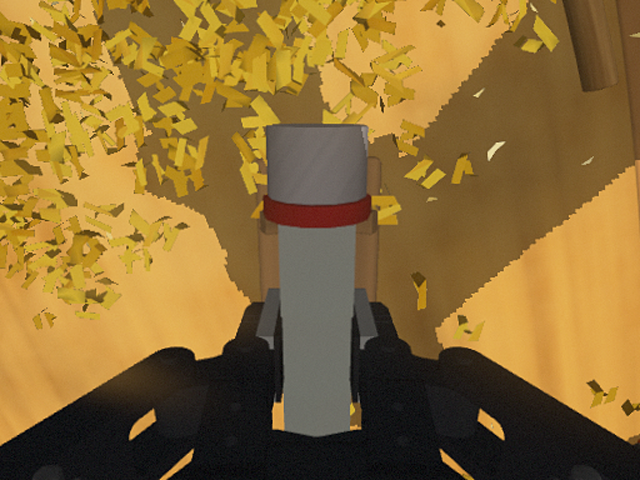

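Tenth picture: the gauge hangs over the rest, its axis at column 318, midway between the rest's sides (258 and 379). Lower gently.

Emit:
servo_tool(
  rows=[
    [0,0,0.06,0.6,0,0,0],
    [0,0,0,0.5,0,0,0],
    [0,0,0,0.3,0,0,0],
    [0,0,0,0.1,0,0,0],
    [0,0,0,0.1,0,0,0],
    [0,0,0,0,0,0,0],
    [0,0,0,0,0,0,0],
    [0,0,0,0,0,0,0],
  ],
)

```text
clock: 26.35
position: [498.6, -76.8, 62.0]
ee_rot: [-0.6, 0.8, -0.0, 0.0]
contact_force: [-0.1, 0.7, -2.8]
gripper_width: 21.1
```

Emit:
servo_tool(
  rows=[
    [0,0,0,0.1,0,0,0],
    [0,0,0,0,0,0,0],
    [0,0,0,0,0,0,0],
  ],
)

```text
clock: 26.65
position: [498.8, -76.8, 61.7]
ee_rot: [-0.6, 0.8, -0.0, 0.0]
contact_force: [-2.6, 0.9, 4.6]
gripper_width: 20.9
```

Emit:
servo_tool(
  rows=[
    [0.3,0,0,0,0,0,0],
    [0.5,0,0,0,0,0,0],
    [0.8,0,0,0,0,0,0],
    [1,0,0,0,0,0,0],
    [1,0,0,0,0,0,0],
    [1,0,0,0,0,0,0],
    [1,0,0,0,0,0,0],
    [1,0,0,0,0,0,0],
    [1,0,0,0,0,0,0],
  ],
)

```text
clock: 27.55
position: [498.5, -76.8, 60.9]
ee_rot: [-0.6, 0.8, -0.0, 0.0]
contact_force: [0.3, 0.3, 0.5]
gripper_width: 85.3
```

Emit:
servo_tool(
  rows=[
    [1,0,0,-1,0,0,0],
    [1,0,0,-2,0,0,0],
    [1,0,0,-3,0,0,0],
    [1,0,0,-3,0,0,0],
    [1,0,0,-3,0,0,0],
    [1,0,0,-2,0,0,0],
    [1,0,0,0,0,0,0],
    [1,0,0,0,0,0,0],
  ],
)

```text
clock: 28.35
position: [498.3, -76.7, 201.5]
ee_rot: [-0.599, 0.8, -0.0, 0.001]
contact_force: [-0.7, 0.4, -0.6]
gripper_width: 85.2
```

```bash
python3 - <<'E'
from h import *
w=Cam("wrist");show(w.bgr,"w6",size=(640,480));s=read_state();print(s["position"],s["contact_force"],s["clock"])
E
```

```text
[497.86722285 -76.73918851 200.55366726] [ 0.36333663  0.6578764  -1.07650229] 28.4
```

View pics/w6.png

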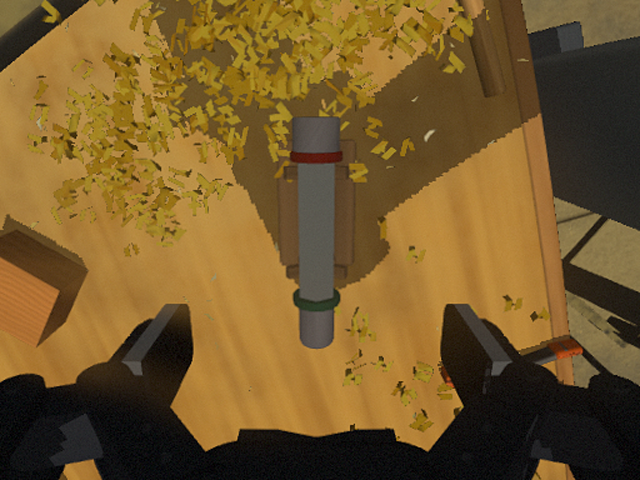

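The gauge lies straight in both notches, red collar at (317,156) and green at (317,300), both outside the posts. The gripper is clear.

```bash
python3 -c "
from bench import *
print(job_done())"
```

```text
the job is handed in; nothing more can be done
None
```

The bore check is done and handed in at about 28.4 s on the robot's clock, well under the 72 s limit.

- **Go end:** It went into the right-hand mouth with no measurable contact force until the collar met the block, at about 8 N. I then drew it straight out.
- **No-go end:** I held it against the left-hand mouth for about 1.4 s at roughly 5–6 N. It was aligned to within about 0.2 mm of the centre position I had measured, and it did not enter.
- **Gauge laid back:** The gauge is back in its rest the same way round. The last picture shows it straight in both notches, both collars outside the posts and the gripper clear.

**Checks that failed or disagreed:**
- **Axial stop:** The go end stopped 3.7 mm earlier than my first estimate. An earlier wrist picture showed the gauge sat 3.7 mm off in the grip, so the stop matches collar against block.
- **Fully home not seen directly:** The arm blocked the side camera while the go end was home. That result rests on the force and the geometry.
- **Block position:** The fixed cameras and the wrist camera disagreed by about 4 mm on where the block stood. I used the wrist camera, and the free entry agreed with it.
- **Bystanders:** I did not take a separate last picture of the other things on the bench. No unexpected contact force showed in the readings at the ends of the moves.

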